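# Draw out the plunger handle and hold it at its second stop

## Task

I want to oil the rod of the telescoping plunger clipped in the cabinet: slide the low guard in front of its grip fully open, then squeeze in the catch button on the side of the grip and pull the handle straight out, past the first stop, right to its second stop (all the way out). Finish holding it there by the grip, because its spring draws it back; leave the guard open and do not disturb the bucket, the cruet and the tin.

Things in the scene. Friction and masses are not known exactly. Their poses are not given: they have to be found in the camera images.
- holder: Fixed plywood and steel holder of a plunger lying level, axis 75 mm up. Origin: on the shelf right below the grip's centre when the handle is in. x runs along the plunger away from the robot (handle pulls out along -x), y to the panel's side (guard opens along +y), z up.
- grip: Black plastic grip on the steel telescoping rod: block 84 mm long (x), 30 mm wide (y), 34 mm high, with a 42 mm round flange on its -x end, 38 to 45 mm from the centre. Origin: its centre, on the plunger axis, 75 mm above the shelf; axes as the holder's. It moves only along x, with the handle.
- handle (a joint): How far the handle is drawn out, m: 0 fully in (start), about 0.070 first stop, 0.140 second stop, end of travel. A spring pulls it in with 4 to 5.4 N (friction 1.2 N). Button out: locked at the start (2 mm play), caught at the first stop if pulled on; button kept in: passes freely. No catch at the second stop: let go, it runs back.
- catch (a joint): How far the sprung catch button is pressed in, in m: 0 = out, 0.010 = fully in; the handle is unlocked from about 0.004 on. It needs 2.4 N at the start and 6.4 N when fully in. Pressing it moves it along the holder's +y.
- button_face (a point): Centre of the outer face of the catch button, a grey block 26 mm long (x), 22 mm high, at the middle of the grip's -y side. It stands 12 mm proud (2 mm when in): grip and button measure 42 mm along y when out, 32 mm when in. A pinch from above across y, centred on the plunger axis (not on the 42 mm), squeezes it right in. Axes as the holder's.
- guard (a joint): How far the guard is open, in m: 0 = shut, right in front of the grip; 0.170 = fully open. It slides along the holder's +y with 1.2 N friction and stays where it is left; it starts 0 to 0.03 open.
- guard_knob (a point): Middle of the upright round steel knob (20 mm across, 110 to 137 mm above the shelf, this point at 124 mm) on the middle of the guard's top edge. The guard is an upright plywood panel 140 mm wide (y), 9 mm thick, top edge 100 mm up, at the holder's x = -85 mm; its middle is at y = guard joint value. Shut, it blocks the grip's way.
- bucket: Bystander: open red plastic bucket, 190 mm across the rim, 165 mm high. Origin: centre of its underside.
- cruet: Bystander: small glass vinegar cruet with its stopper, 66 mm across, 142 mm high. Origin: centre of its underside.
- tin: Bystander: plain steel tin, 70 mm across, 110 mm high. Origin: centre of its underside.
- panel_end (a point): Near top corner of the upright side panel, which spans x = 110 to 310 mm, y = 55 to 71 mm, 120 mm high in the holder frame; this point at x 110, y 63, z 120 mm. Two steel spring clips on it hold the plunger's aluminium tube, 28 mm across (end collar 34 mm from x = 53 mm on). Black 112 mm silicone cup on the far end.
- track_mid (a point): Middle of the guard's track on the shelf: two aluminium lips 12 mm high along the holder's y at x = -85 mm, from y = -84 to +251 mm (end blocks 24 mm high). This point at x -85, y 83, z 12 mm.

How it is judged:
On the way, in this order (a step that is already met when the one before it is completed fails the run):
1. the guard is slid open (at least 150 of 170 mm) with the handle still fully in (value of joint guard above 0.15 m and value of joint handle below 0.01 m), for 0.2 s.
2. the catch button is squeezed in by the fingers with the handle still in (value of joint catch above 0.0035 m and value of joint handle below 0.03 m and contact force between grip and the fingers above 2 N), for 0.1 s.
3. the handle is drawn out past the first stop (value of joint handle above 0.085 m), for 0.1 s.
At the end, for the whole second after the job is handed in: The handle is held still by the fingers at its second stop (drawn out at least 132 of 140 mm, slower than 10 mm/s, fingers pressing on the grip or its button with over 3 N), and the guard is open at least 150 mm (value of joint handle above 0.132 m and velocity of joint handle between -0.01 and 0.01 m/s and contact force between grip and the fingers above 3 N and value of joint guard above 0.15 m); the arm keeps its last pose, push and grip.
It fails at once if the bucket is disturbed (moved over 30 mm or tipped over 0.3 rad) (distance of bucket from where it was at the start of the episode above 0.03 m or angle between bucket's own z axis and vertical above 0.3 rad).
It fails at once if the cruet is disturbed (moved over 30 mm or tipped over 0.3 rad) (distance of cruet from where it was at the start of the episode above 0.03 m or angle between cruet's own z axis and vertical above 0.3 rad).
It fails at once if the tin is disturbed (moved over 30 mm or tipped over 0.3 rad) (distance of tin from where it was at the start of the episode above 0.03 m or angle between tin's own z axis and vertical above 0.3 rad).
It also fails if it takes over 45 s, if anything falls off the work surface, if the arm or the gripper's body presses on something with over 40 N, if the wrist force passes 120 N, or if a joint passes its speed limit or range.

## Robot

A 7-joint arm with a two-finger parallel gripper is mounted at the origin on the work surface. World frame = base frame: x ahead of the robot, y to its left, z up, the work surface at z = 0. Lengths are in m, angles in rad, forces in N, time in s.
With the tool pointing down it reaches from about 0.4 to 0.85 m from the base axis. Payload 10.4 kg.
Tool frame: the origin (TCP) lies at the centre of the arm's flange, where the gripper is bolted on; the fingertips stand 173 mm ahead of it and the grasp point (between the pads) lies 155 mm ahead of it (manip.nose_length is the distance from the TCP to the fingertips, in m); z points along the fingers, x is the direction in which the jaws open and shut, and the axes are right-handed (so a half turn about z gives the same grasp; the last joint's range is limited). The gripper opens to 85 mm and grips with 20 to 120 N. Pads are 22 mm wide; open, the fingers measure 114 mm over their backs; the gripper's body (76 mm by 85 mm) begins 54 mm behind the grasp point. The pads swing forward as they close: fully open they stand 13 mm farther back than shut.
Start: joints at [-1.263, 0.332, -0.065, 1.46, 0.022, 1.35, -0.088], TCP at [0.203, 0.591, 0.405] pointing down, gripper open.
Joint ranges: [-2.6, 2.6], [-0.5, 2.12], [-1.47, 1.34], [0.16, 2.42], [-1.27, 4.41], [0.06, 2.06], [-2.6, 2.6]. Speed limits (rad/s): [2.22, 2.22, 2.79, 2.79, 3.14, 3.14, 3.14].

## Interface

Orientations are given as a unit quaternion [x, y, z, w].
In Python, from workcell import status, cams, order, manip gives the robot as it stands.
- The arm moves only by the tool servo_tool, never from a script. Its argument "motion" is a list that holds one entry, the list of rows, each a list of 6 numbers: the shift along the tool's x, y, z in units of 50 mm (1.0 is 50 mm), then the turn, a rotation vector about the tool's x, y, z in units of 5 degrees (1.0 is 5 degrees). In form: [[[x, y, z, ax, ay, az], ...]]. A call has 1 to 12 rows; each row shifts and turns the pose as measured when the row begins, along the tool's axes as they then stand; what a row does not reach is not made up. A row lasts 1/10 s, in which the tool goes at most 50 mm and 8.59 degrees, less where a joint would pass 70% of its speed; a pose out of reach is approached as far as the arm can. A call is refused whole if a number of a shift passes 1 or a number of a turn 1, either way. A call with a gripper value outside its range is refused whole. "jaw" is the closure in counts, from 0 (fully open) to 255 (shut), set as the call begins (left out, the last holds). The fingers move at their own pace and stop on an object; "force" is the grip in N (left out, the last holds). Time passes only in rows, so rows that do not move let the fingers close. It gives the time, the measured TCP pose, the force and the opening at its end, in the units of the state.
- status.get_obs(): the state, without advancing time (a new reading comes with each control period).
- cams.camera(name): name is "side" or "top" or "wrist"; returns a dict with "color" (400x640x3 uint8, red, green, blue), "vertical_fov" (degrees; the focal length in pixels is half the picture's height over the tangent of half this angle, whatever the lens; pixels are square), "cx", "cy" (the principal point, pixels), "k1" (the pictures are not rectified: a ray, as slopes to the right and down, at radius r is drawn at 1 + k1 r^2 times it, then the intrinsics apply), "extrinsics" (4x4, takes a point from camera to world coordinates). Camera axes: x right, y down, z forward; pixel columns grow to the right and rows downward; lengths in m; the calibration is good to about 2 mm. A picture is of the moment at which its call begins. There is no depth.
- order.hand_in(): hands the job in, once; it reports no verdict.
The state is a dict: "clock": time; "joint_pos": joint angles; "joint_velocities": joint speeds; "tau": joint torques, N m; "position": TCP position; "ee_rot": TCP orientation; "ft_force": force on the tool from outside, world axes, zero at the start; "torque": the same for the moment, N m; "grip_width": opening from 0.0 (shut) to 1.0 (fully open).
Only numpy, scipy, OpenCV 4.12 (cv2) and the standard library are available. Lean on these libraries where they do the work, as an engineer would, in place of code of your own. Each camera call takes 0.05 s, during which the arm holds its last target.

## Working session

There is one attempt and no reset: what is moved stays moved. The work goes in short steps, Python scripts to look and compute and a tool call to move; the robot and the scene stay as the last step left them, time stands still between calls to the robot, and variables do not carry over. Pictures are saved under pics/ and viewed, and the job is handed in when it is done.

Besides the shell and the picture viewer there is one more tool, called after "Call:" by a JSON object that holds its "api" and its "payload". servo_tool: Moves the arm, as the interface text tells. Its arguments: {"type":"object","properties":{"motion":{"type":"array","items":{"type":"array","items":{"type":"array","items":{"type":"number"}}}},"jaw":{"type":"number"},"force":{"type":"number"}},"required":["motion"]}

```bash
ls; mkdir -p pics; python3 - <<'E'
from workcell import status, cams, order, manip
import cv2
print(status.get_obs()); print(manip.nose_length)
for n in ["side","top","wrist"]:
    c=cams.camera(n); cv2.imwrite(f"pics/{n}0.png",c["color"][:,:,::-1])
    print(n,c["vertical_fov"],c["cx"],c["cy"],c["k1"],c["extrinsics"].tolist() if hasattr(c["extrinsics"],'tolist') else c["extrinsics"])
E
```

```text
pics
{'clock': 0.0, 'joint_pos': array([-1.26259603,  0.33288511, -0.064675  ,  1.46095464,  0.02159228,
        1.34990036, -0.08852419]), 'joint_velocities': array([ 1.95520584e-04,  8.56293769e-04,  1.84864037e-03,  1.39769510e-03,
        8.28375743e-05, -3.34635752e-04,  2.22423265e-04]), 'tau': array([-1.12824880e-03, -6.25459814e+01,  4.85181611e-02, -3.91598511e+01,
        1.61673746e-02,  1.01622439e-02, -9.83104904e-07]), 'position': array([0.20296367, 0.59098858, 0.40390106]), 'ee_rot': array([ 8.13887602e-01,  5.81021896e-01, -5.70531553e-04,  4.49326030e-04]), 'ft_force': array([-0.70476857, -0.0292738 ,  0.02896571]), 'torque': array([-0.03633093, -0.03930194,  0.02431657]), 'grip_width': 0.9961127129356093}
0.1734
side 46.507109225691735 317.5831318082139 198.13496541323858 0.04275255076088369 [[0.9788151003426374, -0.1252460969048875, 0.161970412579966, 0.3792720207700795], [-0.2046161019321369, -0.6265689605859364, 0.7520263216539411, -0.8770826377764182], [0.007297271499008945, -0.7692364739404594, -0.6389225281583979, 0.8561371822793402], [0.0, 0.0, 0.0, 1.0]]
top 44.35973976793757 325.16476140629936 199.32286772079922 -0.14325233309599208 [[-0.005758303526855322, -0.9882573012554017, 0.15269036792110655, 0.36608072678584425], [-0.999852884861977, 0.008157146161386837, 0.015088724256340514, -0.018182070247244435], [-0.01615705956152639, -0.152581019402454, -0.9881588849696354, 1.428178398822601], [0.0, 0.0, 0.0, 1.0]]
wrist 63.96825658521693 322.044154721354 201.816958873521 0.005144974417334654 [[0.3241530641014376, 0.9045059060920178, 0.2771170454488598, 0.13236027413866977], [0.9460037933470099, -0.3095396452008685, -0.09623944628886, 0.6155818143830541], [-0.0012704356399463592, 0.2933500875976971, -0.9560042427205574, 0.3728476524628114], [0.0, 0.0, 0.0, 1.0]]
```

View pics/side0.png

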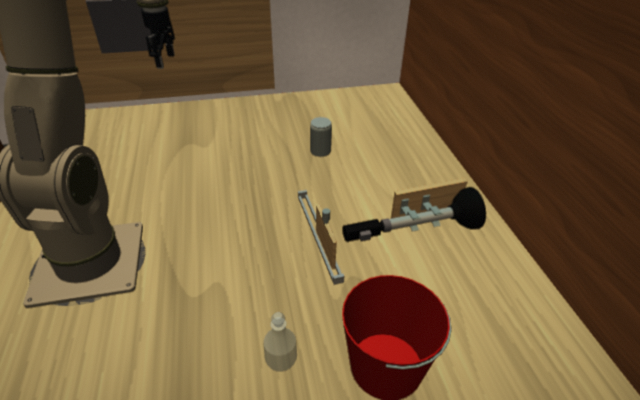

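View pics/top0.png

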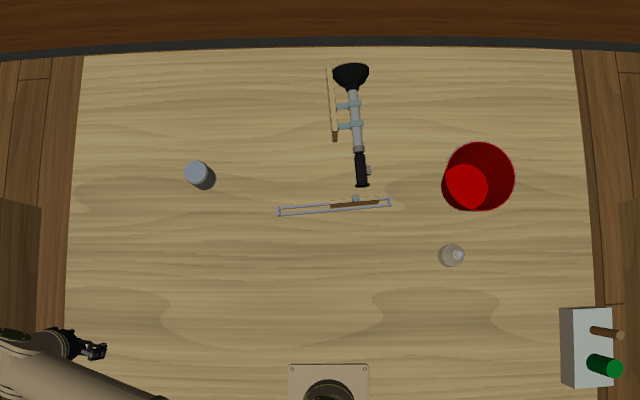

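View pics/wrist0.png

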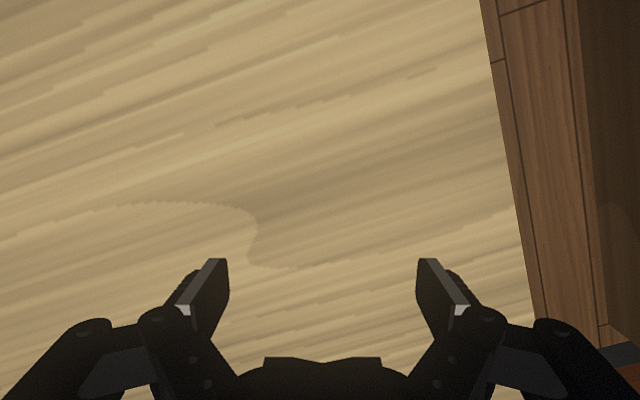

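The side and top views show the guard track and plunger ahead of the robot. The bucket and cruet are on the -y side and the tin is on +y. I'll enlarge the crops.

```bash
cat > h.py <<'E'
import numpy as np, cv2
from scipy.optimize import least_squares
from workcell import status, cams, order, manip
def K(c):
    f=200/np.tan(np.radians(c["vertical_fov"])/2); return f
def ray(c,u,v):
    f=K(c); d=np.array([(u-c["cx"])/f,(v-c["cy"])/f]); 
    rd=np.hypot(*d); r=rd
    for _ in range(50): r=rd/(1+c["k1"]*r*r)
    s=d*(r/rd if rd>0 else 1)
    E=np.array(c["extrinsics"]); w=E[:3,:3]@np.array([s[0],s[1],1]); return E[:3,3],w/np.linalg.norm(w)
def onz(c,u,v,z):
    o,d=ray(c,u,v); return o+d*(z-o[2])/d[2]
def proj(c,P):
    E=np.array(c["extrinsics"]); p=E[:3,:3].T@(np.asarray(P,float)-E[:3,3]); s=p[:2]/p[2]; r2=s@s
    return s*(1+c["k1"]*r2)*K(c)+[c["cx"],c["cy"]]
def tri(obs):
    A=np.zeros((3,3));b=np.zeros(3)
    for c,u,v in obs:
        o,d=ray(c,u,v);M=np.eye(3)-np.outer(d,d);A+=M;b+=M@o
    p=np.linalg.solve(A,b); return p,[np.round(proj(c,p)-[u,v],1) for c,u,v in obs]
def crop(c,x0,y0,w,h,s,name,im=None):
    im=c["color"][:,:,::-1] if im is None else im
    k=cv2.resize(im[y0:y0+h,x0:x0+w],None,fx=s,fy=s,interpolation=cv2.INTER_CUBIC)
    for x in range((x0+9)//10*10,x0+w,10): cv2.putText(k,str(x),((x-x0)*s,8),0,.3,(0,0,255),1); cv2.line(k,((x-x0)*s,10),((x-x0)*s,16),(0,0,255),1)
    for y in range((y0+9)//10*10,y0+h,10): cv2.putText(k,str(y),(0,(y-y0)*s+3),0,.3,(0,0,255),1); cv2.line(k,(20,(y-y0)*s),(26,(y-y0)*s),(0,0,255),1)
    cv2.imwrite("pics/"+name+".png",k)
E
python3 - <<'E'
from h import *
t=cams.camera("top"); s=cams.camera("side")
crop(t,265,55,130,165,5 and 3,"top1")
crop(t,265,125,133,97,6,"top2")
crop(s,290,170,200,120,4,"side1")
E
```

```text
(no output)
```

View pics/top2.png

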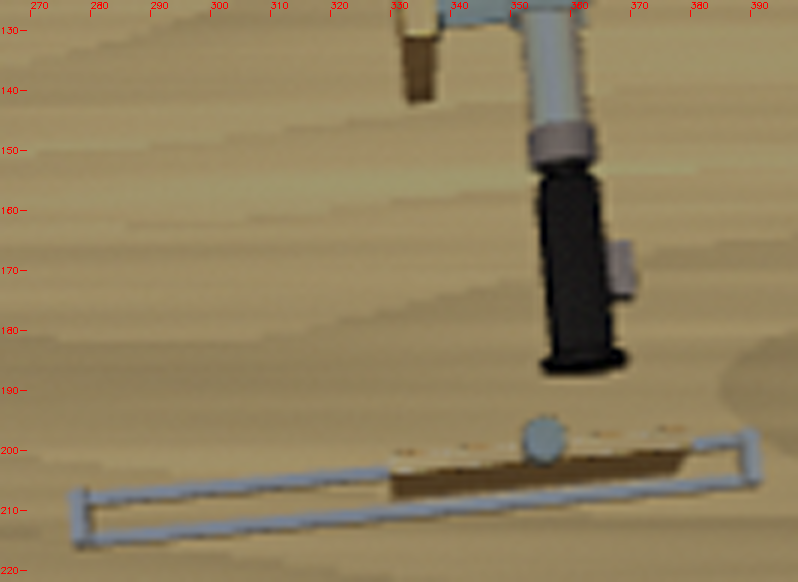

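View pics/side1.png

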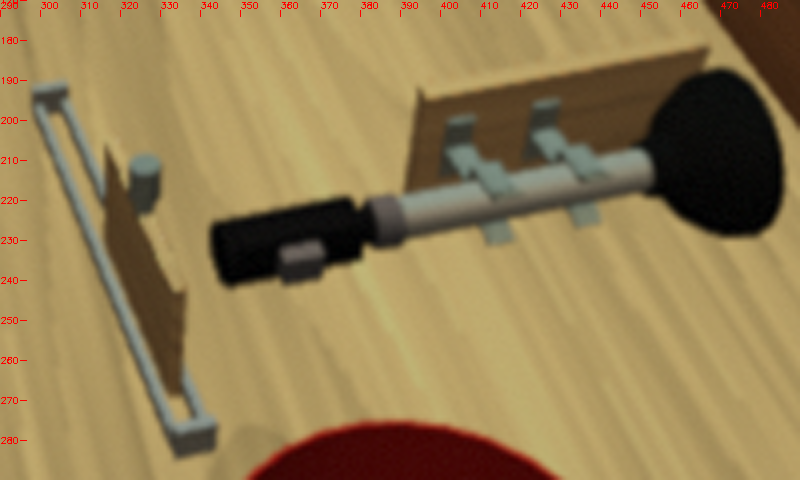

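View pics/top1.png

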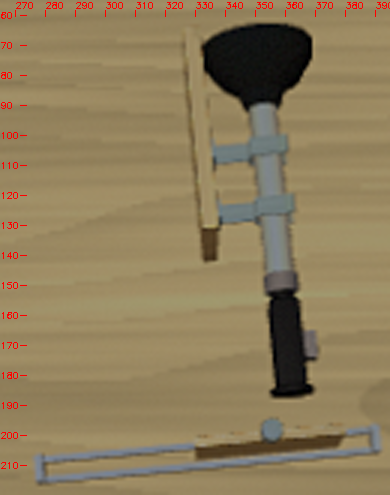

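```bash
cat > fit.py <<'E'
from h import *
t=cams.camera("top"); s=cams.camera("side")
# name, cam, pixel, holder pt (g-> add to y)
O=[("panelnear",t,(333.8,131),(.110,.063,.120),0),
("panelcornerS",s,(395,193),(.110,.063,.120),0),
("trackL",t,(278.3,211.7),(-.085,.251,.018),0),
("trackR",t,(390.5,201.3),(-.085,-.084,.018),0),
("trackRs",s,(338.5,277),(-.085,-.084,.024),0),
("trackLs",s,(302,193),(-.085,.251,.024),0),
("flangeface",t,(361.5,186),(-.045,0,.075),0),
("gripmid",t,(359,170),(.0,0,.092),0),
("collar",t,(359.3,149),(.058,0,.092),0),
("button",t,(369.5,169.5),(0,-.027,.080),0),
("buttonS",s,(364.8,238),(0,-.027,.075),0),
("knobtop",t,(354,197.5),(-.085,0,.137),1),
("knobtopS",s,(326,210.5),(-.085,0,.137),1),
("gL",t,(329.5,201.5),(-.085,.07,.1),1),
("gR",t,(379.8,197.5),(-.085,-.07,.1),1)]
def W(p,P,g):
    x,y,a,gg=p;X,Y,Z=P;Y=Y+g*gg;c,s_=np.cos(a),np.sin(a)
    return np.array([x+c*X-s_*Y,y+s_*X+c*Y,Z])
def res(p): return np.concatenate([proj(c,W(p,P,g))-uv for _,c,uv,P,g in O])
if __name__=="__main__":
    r=least_squares(res,[.6,-.05,0,0],loss="soft_l1"); print(r.x,np.degrees(r.x[2]))
    for o,e in zip(O,res(r.x).reshape(-1,2)): print(o[0],e.round(1))
    p=r.x
    for n,P,g in [("grip",(0,0,.075),0),("knob",(-.085,0,.124),1),("cup",(.33,0,.075),0)]: print(n,W(p,P,g).round(4))
    print("tri knob",tri([(t,354,197.5),(s,326,210.5)])); print("tri panel",tri([(t,333.8,131),(s,395,193)]))
    print("button",tri([(t,369.5,169.5),(s,364.8,238)]))
    for n,u,v,z in [("bucket rim",478,177,.165),("cruettop",458,254,.142),("tin top",196,173,.11)]: print(n,onz(t,u,v,z).round(3))
E
python3 fit.py
```

```text
[ 0.65637392 -0.09718736  0.08224801  0.02613409] 4.712464033426751
panelnear [ 0.8 -0.6]
panelcornerS [-0.4 -0.9]
trackL [-2.1 -0.8]
trackR [ 0.4 -0.7]
trackRs [-0.3  0.1]
trackLs [-1.  -2.7]
flangeface [0.5 0.2]
gripmid [ 1.7 -0.7]
collar [-0.7  0.1]
button [ 0.5 -0.2]
buttonS [ 0.4 -0.4]
knobtop [1.1 0.1]
knobtopS [-1.  -0.1]
gL [-0.5  0.5]
gR [ 0.1 -0. ]
grip [ 0.6564 -0.0972  0.075 ]
knob [ 0.5695 -0.0781  0.124 ]
cup [ 0.9853 -0.0701  0.075 ]
tri knob (array([ 0.57140677, -0.07555443,  0.13390305]), [array([ 0. , -0.4]), array([-0.4,  0.1])])
tri panel (array([ 0.76190123, -0.02341918,  0.11501592]), [array([ 0.1, -0.4]), array([-0.5,  0.1])])
button (array([ 0.65882452, -0.12302787,  0.07281943]), [array([-0. ,  0.3]), array([ 0.3, -0.1])])
bucket rim [ 0.618 -0.404  0.165]
cruettop [ 0.416 -0.347  0.142]
tin top [0.647 0.361 0.11 ]
```

Call:
{"api": "servo_tool", "payload": {"motion": [[[-0.8,0,0,0,0,-0.95],[-0.8,0,0,0,0,-0.95],[-0.8,0.3,0,0,0,-0.95],[-0.8,0.4,0,0,0,-0.95],[-0.8,0.4,0,0,0,-0.95],[-0.8,0.4,0,0,0,0],[-0.8,0.4,0,0,0,0],[-0.8,0.4,0,0,0,0]]], "jaw": 0, "force": 40}}

```text
clock: 1.15
position: [0.2964, 0.271, 0.4022]
ee_rot: [0.666, 0.746, -0.0, -0.001]
ft_force: [0.7, 0.2, 0.4]
grip_width: 1.002
```

```bash
cat > d.py <<'E'
import sys
from h import *
from scipy.spatial.transform import Rotation as R
# usage d.py x y z yaw_deg_of_tool_x
o=status.get_obs(); r=R.from_quat(o["ee_rot"]); m=r.as_matrix()
T=np.array(list(map(float,sys.argv[1:4]))); th=np.radians(float(sys.argv[4]))
x=np.array([np.cos(th),np.sin(th),0]);z=np.array([0,0,-1.]);y=np.cross(z,x)
M=np.stack([x,y,z],1)
print("t",o["clock"],"pos",o["position"].round(4),"toolx yaw",np.degrees(np.arctan2(m[1,0],m[0,0])).round(2),"zaxis",m[:,2].round(3),"F",o["ft_force"].round(1),"g",round(o["grip_width"],3),"q",o["joint_pos"].round(2))
print("shift units",(m.T@(T-o["position"])/.05).round(2),"turn units",np.degrees(R.from_matrix(m.T@M).as_rotvec()/5).round(2))
E
python3 d.py 0.50 -0.0781 0.38 94.7
```

```text
t 1.15 pos [0.2964 0.271  0.4022] toolx yaw 96.42 zaxis [-0.001  0.    -1.   ] F [0.7 0.2 0.4] g 1.002 q [-0.98 -0.17  0.11  2.01  0.02  1.31  0.81]
shift units [-7.39  3.27  0.43] turn units [-0.02 -0.01  0.34]
```

Call:
{"api": "servo_tool", "payload": {"motion": [[[-0.75,0.4,0,0,0,0.35],[-0.75,0.4,0,0,0,0],[-0.75,0.4,0,0,0,0],[-0.75,0.4,0,0,0,0],[-0.75,0.35,0,0,0,0],[-0.75,0.35,0.1,0,0,0],[-0.75,0.3,0.1,0,0,0],[-0.75,0.3,0.1,0,0,0],[-0.75,0.3,0.1,0,0,0],[-0.6,0.1,0,0,0,0],[0,0,0,0,0,0]]]}}

```text
clock: 2.25
position: [0.4972, -0.1043, 0.3838]
ee_rot: [0.681, 0.733, 0.004, 0.002]
ft_force: [0.0, -0.1, -1.1]
grip_width: 1.001
```

```bash
python3 d.py 0.50 -0.0781 0.38 94.7
python3 - <<'E'
from h import *
import pickle
w=cams.camera("wrist"); cv2.imwrite("pics/w1.png",w["color"][:,:,::-1]); pickle.dump(w,open("w1.pkl","wb"))
import fit
p=np.array([0.65637392,-0.09718736,0.08224801,0.02613409])
for n,P,g in [("knobtop",(-.085,0,.137),1),("gripface",(-.045,0,.075),0),("button",(0,-.027,.075),0),("panel",(.11,.063,.12),0)]: print(n,proj(w,fit.W(p,P,g)).round(1))
E
```

```text
t 2.25 pos [ 0.4972 -0.1043  0.3838] toolx yaw 94.2 zaxis [ 0.008  0.004 -1.   ] F [ 0.  -0.1 -1.1] g 1.001 q [-0.58  0.08  0.74  1.83 -0.06  1.25  1.82]
shift units [0.52 0.09 0.08] turn units [ 0.09 -0.04 -0.1 ]
knobtop [347.3 300.3]
gripface [315.7 298.1]
button [290.5 335.6]
panel [379.5 456.4]
```

View pics/w1.png

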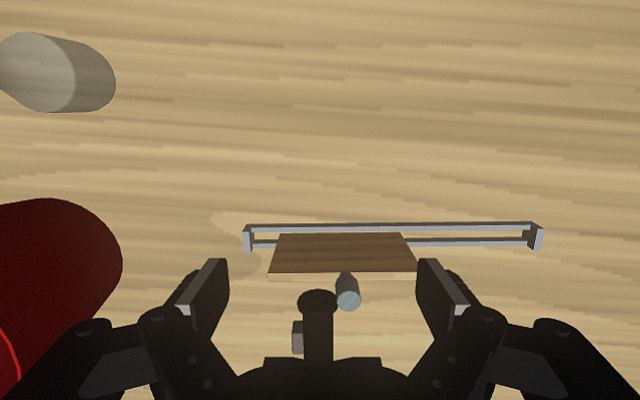

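```bash
python3 - <<'E'
from h import *
import pickle
w=pickle.load(open("w1.pkl","rb")); print(onz(w,348.5,299.5,.137))
crop(w,240,210,320,150,2,"w1c")
E
python3 d.py 0.5695 -0.0775 0.284 94.7
```

```text
[ 0.56874514 -0.07724672  0.137     ]
t 2.4 pos [ 0.4971 -0.0996  0.3836] toolx yaw 94.54 zaxis [ 0.007  0.006 -1.   ] F [-0.5 -0.4 -0.1] g 0.997 q [-0.58  0.08  0.74  1.83 -0.06  1.25  1.82]
shift units [0.32 1.46 2.  ] turn units [ 0.09 -0.06 -0.03]
```

View pics/w1c.png

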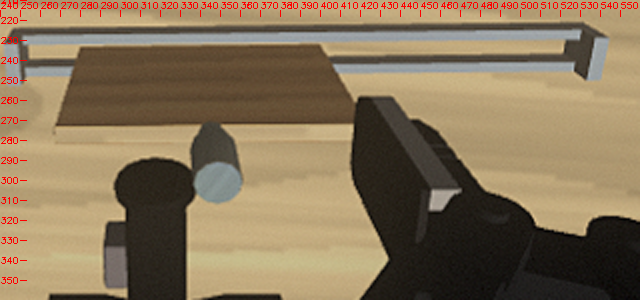

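Call:
{"api": "servo_tool", "payload": {"motion": [[[0.08,0.5,0.2,0.1,-0.05,0],[0.08,0.5,0.3,0,0,0],[0.08,0.3,0.4,0,0,0],[0.05,0.1,0.4,0,0,0],[0,0,0.3,0,0,0],[0,0,0,0,0,0]]]}}

```text
clock: 3.0
position: [0.5679, -0.0692, 0.302]
ee_rot: [0.674, 0.739, 0.004, -0.003]
ft_force: [-0.3, -0.3, 0.4]
grip_width: 0.996
```

```bash
python3 d.py 0.569 -0.0775 0.284 94.7
```

```text
t 3.0 pos [ 0.5679 -0.0692  0.302 ] toolx yaw 95.29 zaxis [ 0.001  0.009 -1.   ] F [-0.3 -0.3  0.4] g 0.996 q [-0.53  0.35  0.69  1.76 -0.25  1.12  1.91]
shift units [-0.17  0.01  0.36] turn units [ 0.02 -0.1   0.12]
```

Call:
{"api": "servo_tool", "payload": {"motion": [[[-0.17,0,0.2,0,-0.1,0.1],[0,0,0.15,0,0,0],[0,0,0,0,0,0]]]}}

```text
clock: 3.3
position: [0.5683, -0.078, 0.2849]
ee_rot: [0.677, 0.736, 0.002, 0.001]
ft_force: [-0.4, -0.9, 0.3]
grip_width: 0.996
```

```bash
python3 d.py 0.569 -0.0775 0.284 94.7; python3 - <<'E'
from h import *
for n in ["wrist","side"]:
    w=cams.camera(n); cv2.imwrite(f"pics/{n}2.png",w["color"][:,:,::-1])
    if n=="side": crop(w,280,120,200,150,4,"side2c")
E
```

```text
t 3.3 pos [ 0.5683 -0.078   0.2849] toolx yaw 94.79 zaxis [ 0.004  0.001 -1.   ] F [-0.4 -0.9  0.3] g 0.996 q [-0.51  0.37  0.69  1.78 -0.27  1.09  1.93]
shift units [0.01 0.01 0.02] turn units [ 0.04 -0.    0.02]
```

View pics/wrist2.png

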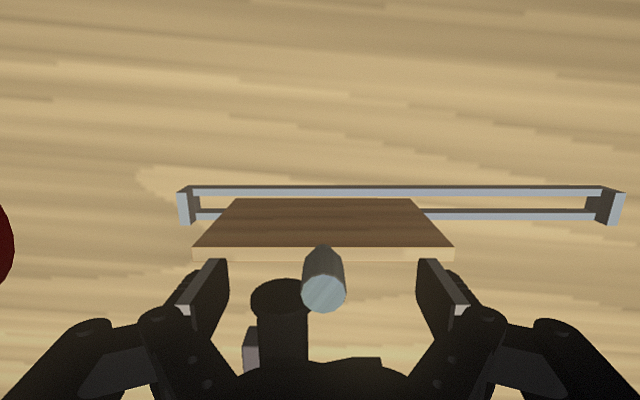

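View pics/side2c.png

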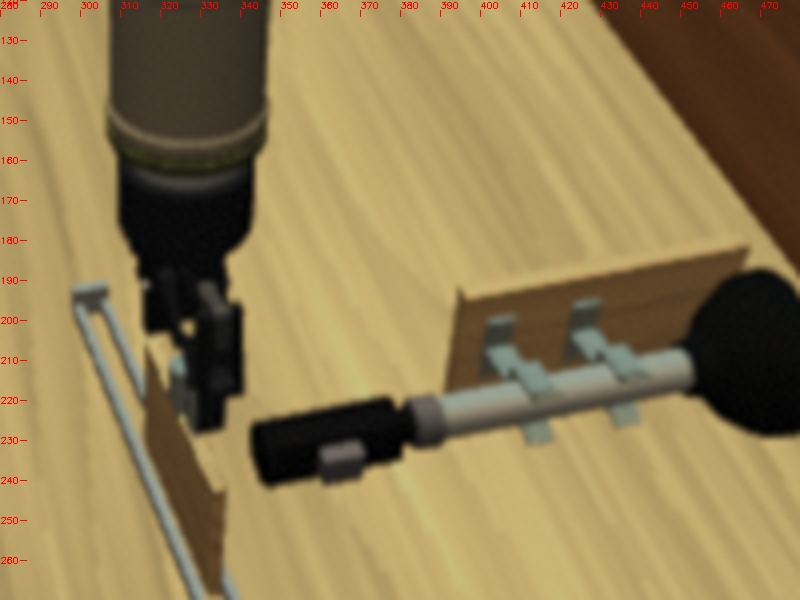

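The knob is centred between the open fingers: wrist (323,293), pads at 228 and 417. I'll close on it now.

Call:
{"api": "servo_tool", "payload": {"motion": [[[0,0,0,0,0,0],[0,0,0,0,0,0],[0,0,0,0,0,0],[0,0,0,0,0,0],[0,0,0,0,0,0],[0,0,0,0,0,0],[0,0,0,0,0,0],[0,0,0,0,0,0]]], "jaw": 255, "force": 25}}

```text
clock: 4.2
position: [0.569, -0.0783, 0.2875]
ee_rot: [0.677, 0.736, 0.003, 0.002]
ft_force: [0.1, -0.1, 1.0]
grip_width: 0.217
```

```bash
python3 d.py 0.569 -0.0775 0.284 94.7
```

```text
t 4.2 pos [ 0.569  -0.0783  0.2875] toolx yaw 94.77 zaxis [ 0.007  0.001 -1.   ] F [ 0.1 -0.1  1. ] g 0.217 q [-0.51  0.37  0.69  1.77 -0.27  1.09  1.93]
shift units [0.02 0.   0.07] turn units [ 0.09 -0.01  0.01]
```

Call:
{"api": "servo_tool", "payload": {"motion": [[[0.2,0,0,0,0,0],[0.25,0,0,0,0,0],[0.25,0,0,0,0,0],[0.25,0,0,0,0,0],[0.25,0,0,0,0,0],[0.25,0,0,0,0,0],[0.25,0,0,0,0,0],[0.25,0,0,0,0,0],[0.25,0,0,0,0,0],[0.25,0,0,0,0,0],[0,0,0,0,0,0]]]}}

```text
clock: 5.3
position: [0.5577, 0.0565, 0.2875]
ee_rot: [0.676, 0.737, 0.003, 0.003]
ft_force: [0.6, 0.6, -0.0]
grip_width: 0.229
```

```bash
python3 d.py 0.557 0.0665 0.284 94.7
```

```text
t 5.3 pos [0.5577 0.0565 0.2875] toolx yaw 94.91 zaxis [ 0.008  0.001 -1.   ] F [ 0.6  0.6 -0. ] g 0.229 q [-0.73  0.33  0.65  1.81 -0.22  1.07  1.66]
shift units [0.2  0.   0.07] turn units [ 0.09 -0.    0.04]
```

Call:
{"api": "servo_tool", "payload": {"motion": [[[0.1,0,0,0,0,0],[0.08,0,0,0,0,0],[0.06,0,0,0,0,0],[0.04,0,0,0,0,0],[0,0,0,0,0,0]]]}}

```text
clock: 5.8
position: [0.5568, 0.0669, 0.2875]
ee_rot: [0.678, 0.735, 0.001, 0.005]
ft_force: [0.7, 1.4, -0.2]
grip_width: 0.219
```

```bash
python3 d.py 0.557 0.0665 0.284 94.7; python3 - <<'E'
from h import *
for n in ["side","top"]:
    w=cams.camera(n); cv2.imwrite(f"pics/{n}3.png",w["color"][:,:,::-1])
crop(w,255,115,150,110,5,"top3c")
E
```

```text
t 5.8 pos [0.5568 0.0669 0.2875] toolx yaw 94.61 zaxis [ 0.009 -0.004 -1.   ] F [ 0.7  1.4 -0.2] g 0.219 q [-0.75  0.33  0.65  1.81 -0.22  1.07  1.63]
shift units [-0.01  0.    0.07] turn units [ 0.1   0.06 -0.02]
```

View pics/top3c.png

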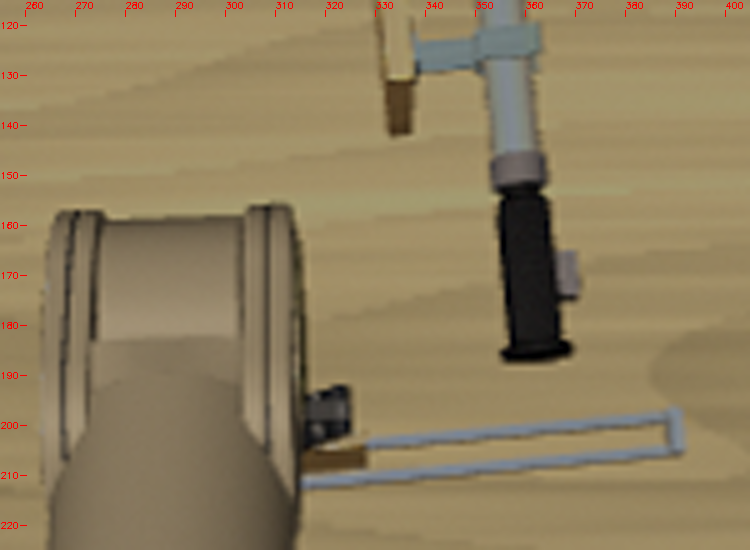

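View pics/side3.png

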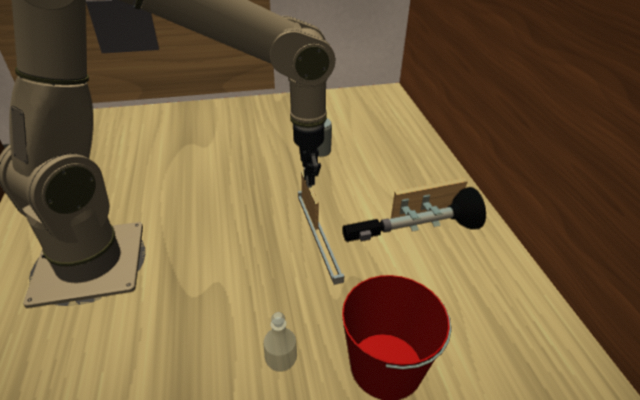

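Call:
{"api": "servo_tool", "payload": {"motion": [[[0.05,0,0,0,0,0],[0.05,0,0,0,0,0],[0,0,0,0,0,0]]]}}

```text
clock: 6.2
position: [0.5566, 0.0679, 0.2874]
ee_rot: [0.68, 0.734, -0.0, 0.007]
ft_force: [1.1, 0.5, -0.2]
grip_width: 0.22
```

```bash
python3 d.py 0.557 0.0665 0.284 94.7
```

```text
t 6.2 pos [0.5566 0.0679 0.2874] toolx yaw 94.36 zaxis [ 0.009 -0.009 -1.   ] F [ 1.1  0.5 -0.2] g 0.22 q [-0.75  0.33  0.65  1.81 -0.21  1.07  1.62]
shift units [-0.03  0.    0.07] turn units [ 0.1   0.12 -0.07]
```

Call:
{"api": "servo_tool", "payload": {"motion": [[[0,0,0,0,0,0],[0,0,0,0,0,0],[0,0,0,0,0,0],[0,0,0,0,0,0],[0,0,-0.3,0.1,0.1,0],[0,0,-0.5,0,0,0],[0,0,-0.5,0,0,0],[0,0,-0.4,0,0,0],[0,0,0,0,0,0]]], "jaw": 0}}

```text
clock: 7.1
position: [0.5558, 0.0701, 0.3746]
ee_rot: [0.679, 0.734, -0.001, -0.002]
ft_force: [-0.3, 0.8, -0.5]
grip_width: 1.001
```

```bash
python3 d.py 0.6064 -0.0972 0.36 94.7
```

```text
t 7.1 pos [0.5558 0.0701 0.3746] toolx yaw 94.51 zaxis [-0.004  0.    -1.   ] F [-0.3  0.8 -0.5] g 1.001 q [-0.78  0.24  0.67  1.71 -0.15  1.26  1.57]
shift units [-3.42  0.75  0.29] turn units [-0.05 -0.01 -0.04]
```

Call:
{"api": "servo_tool", "payload": {"motion": [[[-0.7,0.2,0,0,0,0],[-0.7,0.4,0,0,0,0],[-0.7,0.4,0,0,0,0],[-0.7,0.4,0,0,0,0],[-0.4,0.2,0.2,0,0,0],[-0.1,0.1,0,0,0,0],[0,0,0,0,0,0]]]}}

```text
clock: 7.8
position: [0.6568, -0.089, 0.3587]
ee_rot: [0.676, 0.737, -0.002, -0.004]
ft_force: [0.1, 0.4, 0.7]
grip_width: 1.005
```

```bash
python3 d.py 0.6564 -0.0972 0.3 94.7
python3 - <<'E'
from h import *
import pickle
w=cams.camera("wrist"); cv2.imwrite("pics/w4.png",w["color"][:,:,::-1]); pickle.dump(w,open("w4.pkl","wb"))
t=cams.camera("top"); cv2.imwrite("pics/top4.png",t["color"][:,:,::-1])
import fit
p=np.array([0.65637392,-0.09718736,0.08224801,0.17])
for n,P,g in [("knobtop",(-.085,0,.137),1),("flangetop",(-.045,0,.096),0),("button",(0,-.027,.086),0),("grip top -x end",(-.038,0,.092),0),("gripL",(-.038,-.015,.092),0)]: print(n,proj(w,fit.W(p,P,g)).round(1))
E
```

```text
t 7.8 pos [ 0.6568 -0.089   0.3587] toolx yaw 94.97 zaxis [-0.008  0.003 -1.   ] F [0.1 0.4 0.7] g 1.005 q [-0.43  0.52  0.7   1.44 -0.34  1.32  1.96]
shift units [-0.17 -0.01  1.17] turn units [-0.09 -0.04  0.05]
knobtop [608.9  86.5]
flangetop [309.3 147.9]
button [275.9 203.5]
grip top -x end [309.5 156.8]
gripL [289.2 156.7]
```

View pics/w4.png

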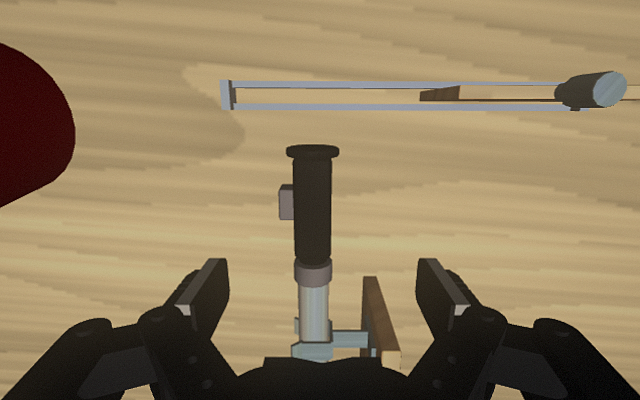

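View pics/top4.png

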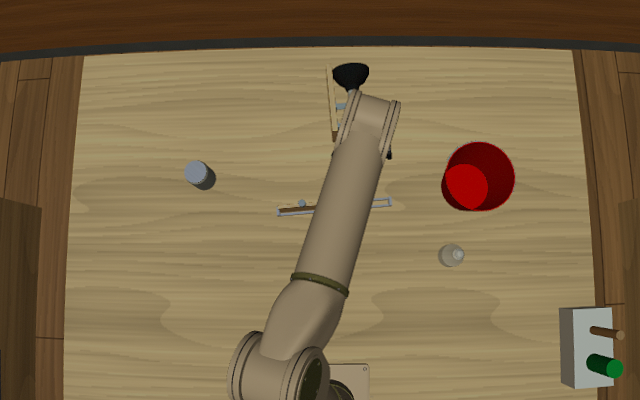

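```bash
python3 - <<'E'
from h import *
import pickle
w=pickle.load(open("w4.pkl","rb")); crop(w,220,130,180,150,4,"w4c")
E
```

```text
(no output)
```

View pics/w4c.png

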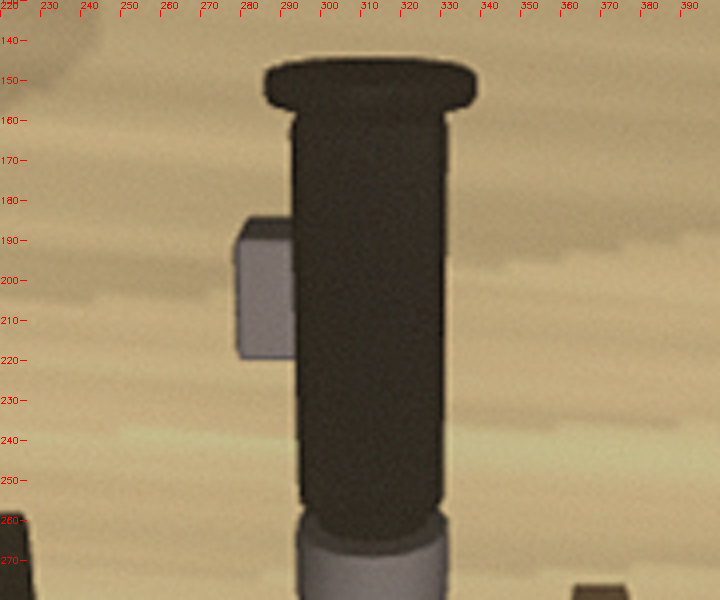

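```bash
python3 - <<'E'
from h import *
import pickle
w=pickle.load(open("w4.pkl","rb"))
for n,u,v,z in [("blockmid",312,204,.092),("blockfar",312,245,.092),("near",312.2,165,.092),("buttontop edge",278.3,204.5,.086),("L",293.5,204,.092),("R",330.2,204,.092)]: print(n,onz(w,u,v,z).round(4))
a=0.0822; print("model axis dir",np.cos(a),np.sin(a))
E
```

```text
blockmid [ 0.6547 -0.0956  0.092 ]
blockfar [ 0.689  -0.0929  0.092 ]
near [ 0.6244 -0.0979  0.092 ]
buttontop edge [ 0.6592 -0.1222  0.086 ]
L [ 0.6559 -0.1098  0.092 ]
R [ 0.6535 -0.0817  0.092 ]
model axis dir 0.9966234818585528 0.08210746256056671
```

```bash
python3 d.py 0.6564 -0.096 0.228 94.6
```

```text
t 8.0 pos [ 0.6564 -0.087   0.3597] toolx yaw 95.14 zaxis [-0.007  0.004 -1.   ] F [ 1.2 -0.1 -0.2] g 1.005 q [-0.43  0.51  0.7   1.44 -0.34  1.32  1.96]
shift units [-0.19  0.    2.63] turn units [-0.07 -0.06  0.11]
```

Call:
{"api": "servo_tool", "payload": {"motion": [[[-0.19,0,0.2,-0.07,-0.06,0.1],[0,0,0.4,0,0,0],[0,0,0.4,0,0,0],[0,0,0.2,0,0,0],[0,0,0,0,0,0]]]}}

```text
clock: 8.5
position: [0.6566, -0.0944, 0.2981]
ee_rot: [0.677, 0.736, 0.002, 0.001]
ft_force: [-0.4, -0.2, 0.3]
grip_width: 0.997
```

```bash
python3 d.py 0.6564 -0.096 0.228 94.6
```

```text
t 8.5 pos [ 0.6566 -0.0944  0.2981] toolx yaw 94.83 zaxis [ 0.004  0.001 -1.   ] F [-0.4 -0.2  0.3] g 0.997 q [-0.41  0.56  0.68  1.51 -0.37  1.2   1.99]
shift units [-0.03 -0.01  1.4 ] turn units [ 0.05 -0.01  0.05]
```

Call:
{"api": "servo_tool", "payload": {"motion": [[[-0.03,0,0.3,0.05,0,0.05],[0,0,0.4,0,0,0],[0,0,0.4,0,0,0],[0,0,0.25,0,0,0],[0,0,0,0,0,0]]]}}

```text
clock: 9.0
position: [0.6575, -0.0961, 0.2287]
ee_rot: [0.678, 0.735, 0.001, 0.001]
ft_force: [0.7, -0.3, -0.2]
grip_width: 0.995
```

```bash
python3 d.py 0.6564 -0.096 0.228 94.6; python3 - <<'E'
from h import *
w=cams.camera("wrist"); cv2.imwrite("pics/w5.png",w["color"][:,:,::-1])
s=cams.camera("side"); crop(s,290,130,200,150,4,"side5c")
E
```

```text
t 9.0 pos [ 0.6575 -0.0961  0.2287] toolx yaw 94.55 zaxis [ 0.003  0.    -1.   ] F [ 0.7 -0.3 -0.2] g 0.995 q [-0.38  0.64  0.64  1.56 -0.42  1.08  2.01]
shift units [ 0.   -0.02  0.01] turn units [ 0.04 -0.   -0.01]
```

View pics/w5.png

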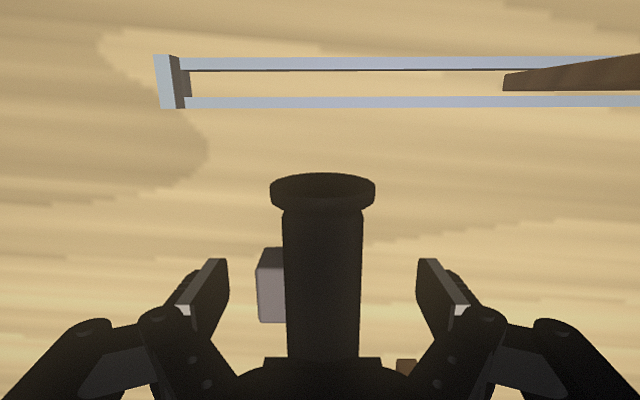

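View pics/side5c.png

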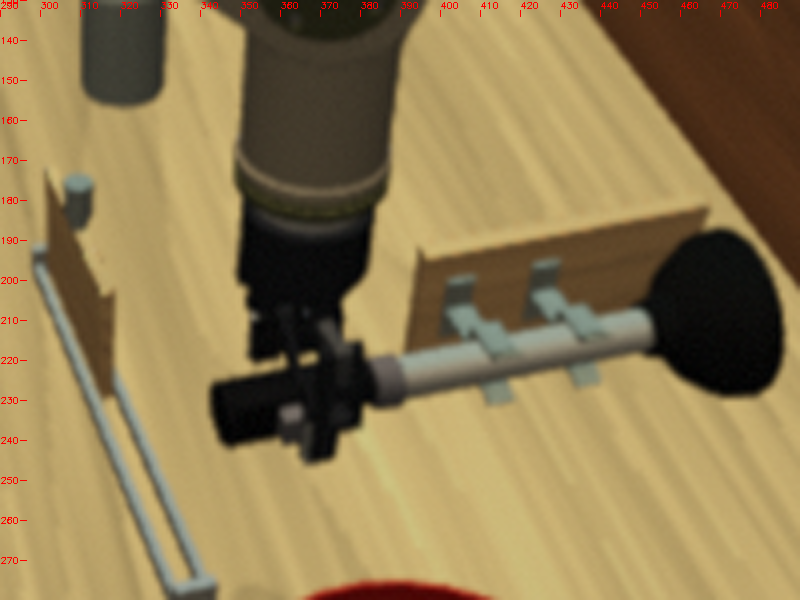

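```bash
python3 - <<'E'
from h import *
s=cams.camera("side"); w=cams.camera("wrist")
import fit
p=[.6565,-.096,.0822,0]
for n,P in [("btn c",(0,-.027,.075)),("pad tip outer open",(0,-.055,.068)),("pad tip outer open+13",(.013,-.055,.068)),("tip inner",(0,-.0425,.068))]: print(n,proj(s,fit.W(p,P,0)).round(1),proj(w,fit.W(p,P,0)).round(1))
E
```

```text
btn c [365.1 237.2] [261.1 274.8]
pad tip outer open [369.2 247.4] [202.9 267. ]
pad tip outer open+13 [374.4 246.3] [206.  291.7]
tip inner [367.3 243.8] [230.1 267. ]
```

Call:
{"api": "servo_tool", "payload": {"motion": [[[0,0,0,0,0,0],[0,0,0,0,0,0],[0,0,0,0,0,0],[0,0,0,0,0,0],[0,0,0,0,0,0],[0,0,0,0,0,0],[0,0,0,0,0,0],[0,0,0,0,0,0],[0,0,0,0,0,0]]], "jaw": 255, "force": 55}}

```text
clock: 10.2
position: [0.6587, -0.0959, 0.2337]
ee_rot: [0.678, 0.735, 0.004, 0.003]
ft_force: [-1.0, 0.3, 0.4]
grip_width: 0.462
```

```bash
python3 d.py 0.6564 -0.096 0.228 94.6; python3 - <<'E'
from h import *
w=cams.camera("wrist"); cv2.imwrite("pics/w6.png",w["color"][:,:,::-1])
E
```

```text
t 10.2 pos [ 0.6587 -0.0959  0.2337] toolx yaw 94.61 zaxis [ 0.009  0.001 -1.   ] F [-1.   0.3  0.4] g 0.462 q [-0.38  0.63  0.65  1.56 -0.42  1.08  2.01]
shift units [ 0.   -0.05  0.11] turn units [ 0.11 -0.01  0.  ]
```

View pics/w6.png

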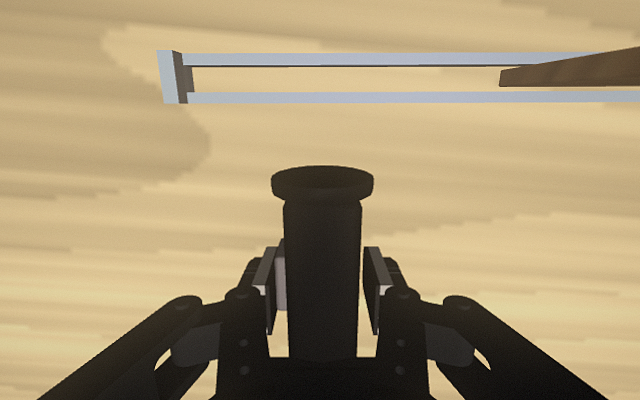

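Call:
{"api": "servo_tool", "payload": {"motion": [[[0,0,0,0,0,0],[0,0,0,0,0,0],[0,0,0,0,0,0],[0,0,0,0,0,0]]]}}

```text
clock: 10.65
position: [0.6587, -0.0959, 0.2337]
ee_rot: [0.678, 0.735, 0.004, 0.003]
ft_force: [-0.1, 0.6, 1.2]
grip_width: 0.458
```

```bash
python3 d.py 0.6564 -0.096 0.228 94.6; python3 - <<'E'
from h import *
w=cams.camera("wrist"); crop(w,200,150,240,180,3,"w7",)
E
```

```text
t 10.65 pos [ 0.6587 -0.0959  0.2337] toolx yaw 94.61 zaxis [ 0.009  0.001 -1.   ] F [-0.1  0.6  1.2] g 0.458 q [-0.38  0.63  0.65  1.56 -0.42  1.08  2.01]
shift units [ 0.   -0.05  0.11] turn units [ 0.11 -0.01  0.  ]
```

View pics/w7.png

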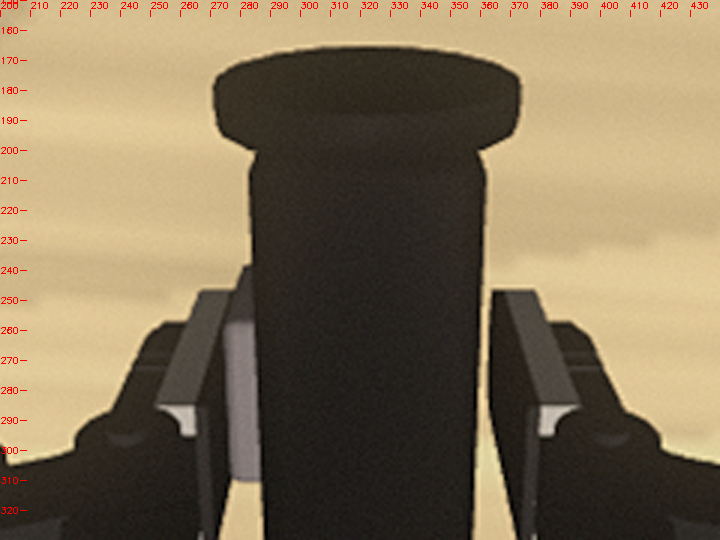

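```bash
python3 - <<'E'
from h import *
s=cams.camera("side"); crop(s,320,170,100,90,8,"side7c")
print(status.get_obs()["grip_width"],status.get_obs()["torque"],status.get_obs()["clock"])
E
```

```text
0.4597296886023802 [-0.00475743  0.07886679  0.02830042] 10.75
```

View pics/side7c.png

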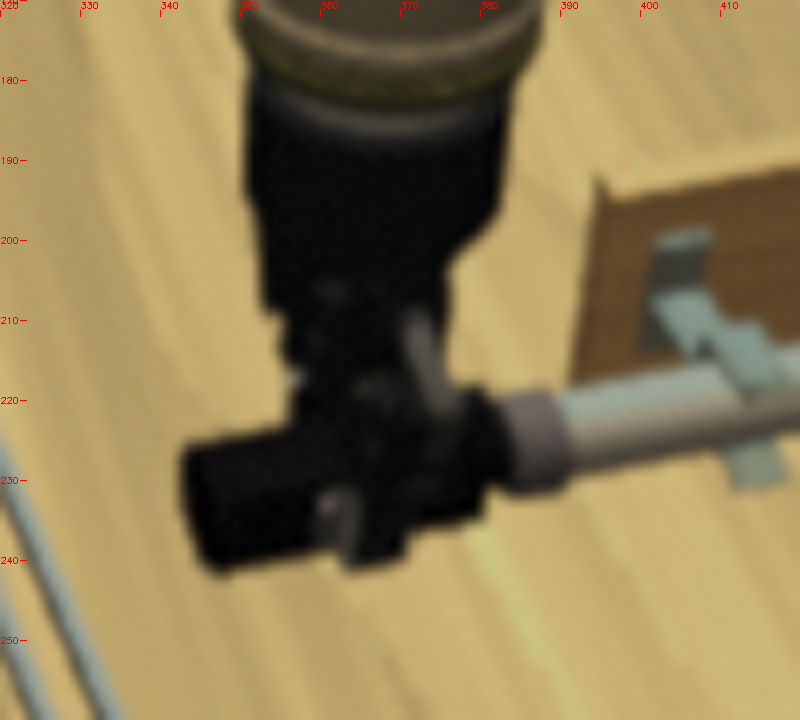

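```bash
python3 - <<'E'
from h import *
w=cams.camera("wrist"); import fit
from scipy.spatial.transform import Rotation as R
p=[.6565,-.096,.0822,0]
for n,P in [("block R top",(0,.015,.092)),("blockR near top",(-.038,.015,.092)),("blockR z61 x-11",(-.011,.015,.061)),("btn -x top, y-27",(-.013,-.027,.086)),("y-20",(-.013,-.020,.086)),("y-17",(-.013,-.017,.086))]: print(n,proj(w,fit.W(p,P,0)).round(1))
o=status.get_obs();m=R.from_quat(o["ee_rot"]).as_matrix()
for hw in (16,20,22):
  for s in (-1,1):
    print(hw*s,[proj(w,o["position"]+m@np.array([s*hw/1e3,yy,zz])).round(1).tolist() for yy,zz in((-.011,.173),(.011,.173),(-.011,.155))])
print(o["clock"])
E
```

```text
block R top [359.3 291.7]
blockR near top [362.9 199.8]
blockR z61 x-11 [352.8 234.6]
btn -x top, y-27 [253.8 255.1]
y-20 [271.3 255.1]
y-17 [278.8 255.1]
-16 [[288.2, 241.7], [289.5, 282.0], [284.0, 259.0]]
16 [[354.6, 241.7], [353.3, 282.1], [358.7, 259.1]]
-20 [[279.9, 241.7], [281.5, 282.0], [274.6, 259.0]]
20 [[362.9, 241.7], [361.3, 282.1], [368.1, 259.1]]
-22 [[275.7, 241.7], [277.6, 282.0], [269.9, 259.0]]
22 [[367.1, 241.7], [365.3, 282.1], [372.8, 259.1]]
10.9
```

Call:
{"api": "servo_tool", "payload": {"motion": [[[0,0,0,0,0,0],[0,0,0,0,0,0],[0,0,0,0,0,0],[0,0,0,0,0,0],[0,0,0,0,0,0]]], "jaw": 255, "force": 110}}

```text
clock: 11.4
position: [0.6587, -0.0959, 0.2338]
ee_rot: [0.678, 0.735, 0.004, 0.003]
ft_force: [-0.6, -0.4, 2.3]
grip_width: 0.453
```

```bash
python3 d.py 0.6564 -0.096 0.228 94.6; python3 - <<'E'
from h import *
w=cams.camera("wrist"); crop(w,200,150,240,180,3,"w8",)
E
```

```text
t 11.4 pos [ 0.6587 -0.0959  0.2338] toolx yaw 94.61 zaxis [ 0.009  0.001 -1.   ] F [-0.6 -0.4  2.3] g 0.453 q [-0.38  0.63  0.65  1.56 -0.42  1.08  2.01]
shift units [ 0.   -0.05  0.12] turn units [ 0.11 -0.01  0.  ]
```

View pics/w8.png

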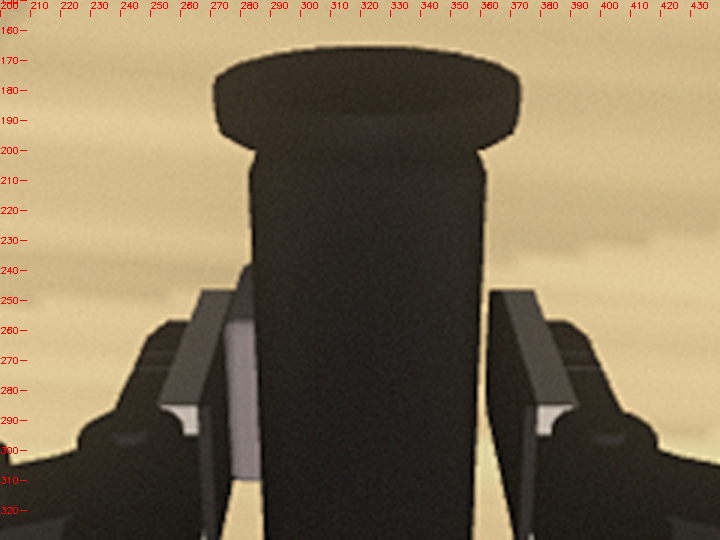

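Call:
{"api": "servo_tool", "payload": {"motion": [[[0,0,-0.1,0,0,0],[0,0,-0.05,0,0,0],[0,0,0,0,0,0],[0,0,0,0,0,0]]], "force": 60}}

```text
clock: 11.85
position: [0.6568, -0.0958, 0.2339]
ee_rot: [0.678, 0.735, 0.0, 0.001]
ft_force: [2.6, -0.1, -3.9]
grip_width: 0.454
```

```bash
python3 d.py 0.6564 -0.096 0.228 94.6; python3 - <<'E'
from h import *
w=cams.camera("wrist"); crop(w,200,150,240,180,3,"w9",)
E
```

```text
t 11.85 pos [ 0.6568 -0.0958  0.2339] toolx yaw 94.57 zaxis [ 0.002 -0.001 -1.   ] F [ 2.6 -0.1 -3.9] g 0.454 q [-0.39  0.63  0.65  1.56 -0.41  1.09  2.01]
shift units [-0.   -0.01  0.12] turn units [ 0.02  0.01 -0.01]
```

View pics/w9.png

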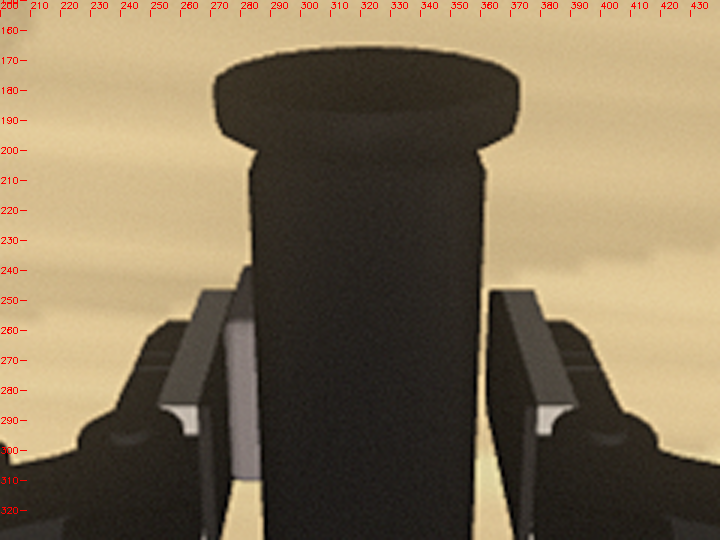

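Call:
{"api": "servo_tool", "payload": {"motion": [[[0,0,0,0,0,0],[0,0,0,0,0,0],[0,0,0,0,0,0]]], "jaw": 90, "force": 60}}

```text
clock: 12.2
position: [0.6565, -0.0965, 0.2347]
ee_rot: [0.679, 0.735, -0.0, 0.001]
ft_force: [0.3, 0.2, 0.1]
grip_width: 0.648
```

```bash
python3 d.py 0.6564 -0.096 0.228 94.6; python3 - <<'E'
from h import *
w=cams.camera("wrist"); crop(w,200,150,240,180,3,"w10",)
E
```

```text
t 12.2 pos [ 0.6565 -0.0965  0.2347] toolx yaw 94.53 zaxis [ 0.001 -0.001 -1.   ] F [0.3 0.2 0.1] g 0.648 q [-0.39  0.63  0.65  1.56 -0.41  1.09  2.01]
shift units [ 0.01 -0.    0.13] turn units [ 0.01  0.02 -0.01]
```

View pics/w10.png

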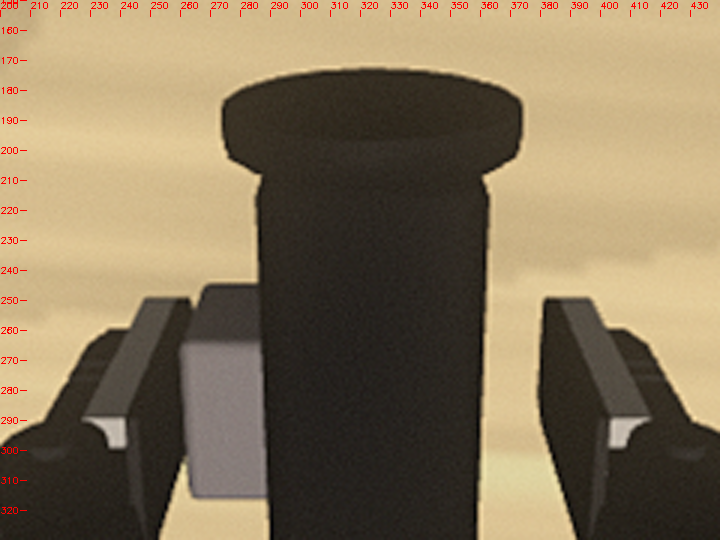

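Call:
{"api": "servo_tool", "payload": {"motion": [[[0,0,0.12,0,0,0],[0,0,0,0,0,0],[0,0,0,0,0,0]]], "jaw": 122}}

```text
clock: 12.55
position: [0.6565, -0.0978, 0.2289]
ee_rot: [0.679, 0.734, -0.0, 0.002]
ft_force: [-0.0, -0.7, 3.3]
grip_width: 0.522
```

Call:
{"api": "servo_tool", "payload": {"motion": [[[0,0,0,0,0,0],[0,0,0,0,0,0],[0,0,0,0,0,0]]], "jaw": 140}}

```text
clock: 12.85
position: [0.6566, -0.096, 0.2296]
ee_rot: [0.678, 0.735, 0.0, 0.0]
ft_force: [0.9, -1.5, -0.4]
grip_width: 0.462
```

```bash
python3 d.py 0.6564 -0.096 0.228 94.6; python3 - <<'E'
from h import *
w=cams.camera("wrist"); crop(w,200,150,240,180,3,"w11",)
E
```

```text
t 12.85 pos [ 0.6566 -0.096   0.2296] toolx yaw 94.58 zaxis [ 0.001  0.    -1.   ] F [ 0.9 -1.5 -0.4] g 0.462 q [-0.38  0.63  0.64  1.56 -0.42  1.08  2.01]
shift units [-0.   -0.    0.03] turn units [ 0.02  0.   -0.  ]
```

View pics/w11.png

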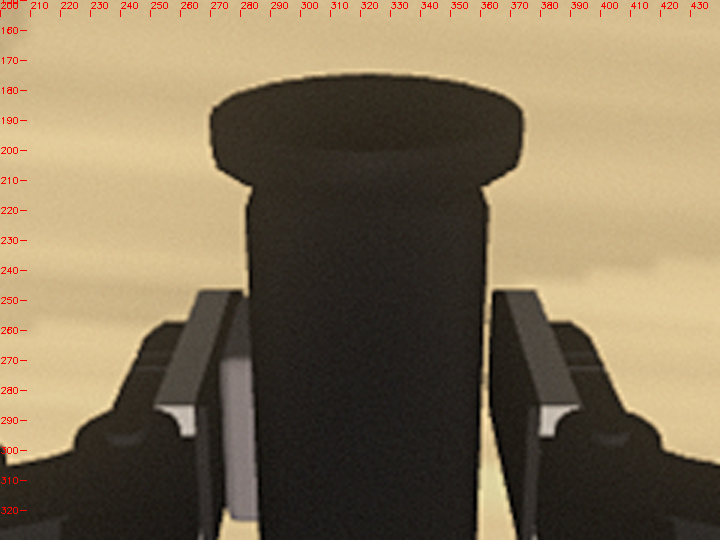

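Call:
{"api": "servo_tool", "payload": {"motion": [[[0,0,0,0,0,0],[0,0,0,0,0,0],[0,0,0,0,0,0]]], "jaw": 155}}

```text
clock: 13.2
position: [0.6566, -0.096, 0.2296]
ee_rot: [0.678, 0.735, 0.001, 0.0]
ft_force: [0.1, -1.5, 0.7]
grip_width: 0.462
```

```bash
python3 d.py 0.6564 -0.096 0.228 94.6; python3 - <<'E'
from h import *
w=cams.camera("wrist"); crop(w,200,150,240,180,3,"w12",)
E
```

```text
t 13.2 pos [ 0.6566 -0.096   0.2296] toolx yaw 94.58 zaxis [ 0.001  0.    -1.   ] F [ 0.1 -1.5  0.7] g 0.462 q [-0.38  0.63  0.64  1.56 -0.42  1.08  2.01]
shift units [ 0.   -0.    0.03] turn units [ 0.02 -0.   -0.  ]
```

View pics/w12.png

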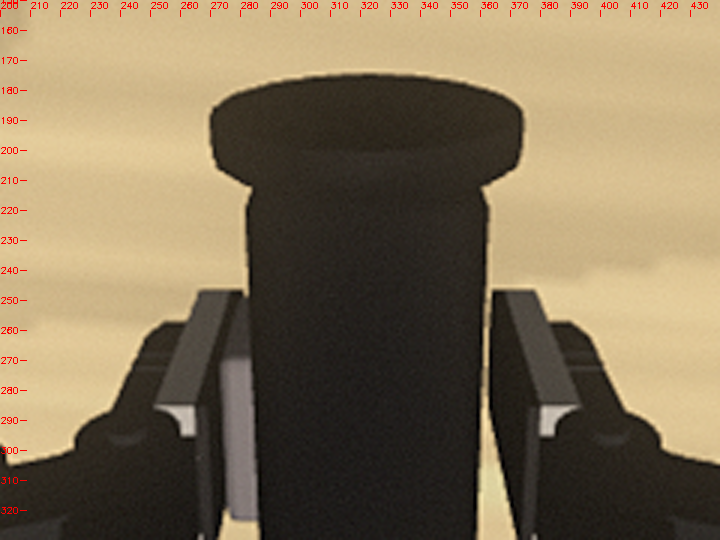

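Call:
{"api": "servo_tool", "payload": {"motion": [[[0,0,0,0,0,0],[0,0,0,0,0,0],[0,0,-0.12,0,0,0],[0,0,-0.1,0,0,0],[0,0,0,0,0,0]]], "jaw": 90}}

```text
clock: 13.75
position: [0.6563, -0.0955, 0.241]
ee_rot: [0.678, 0.735, 0.0, -0.0]
ft_force: [-0.4, -0.7, 0.9]
grip_width: 0.644
```

```bash
python3 d.py 0.6564 -0.096 0.240 94.6
```

```text
t 13.75 pos [ 0.6563 -0.0955  0.241 ] toolx yaw 94.59 zaxis [-0.     0.001 -1.   ] F [-0.4 -0.7  0.9] g 0.644 q [-0.39  0.62  0.65  1.55 -0.41  1.1   2.01]
shift units [-0.01  0.    0.02] turn units [-0.   -0.01 -0.  ]
```

Call:
{"api": "servo_tool", "payload": {"motion": [[[0,0,0,0,0,0],[0,0,0,0,0,0],[0,0,0,0,0,0],[0,0,0,0,0,0],[0,0,0,0,0,0]]], "jaw": 170}}

```text
clock: 14.25
position: [0.6565, -0.0961, 0.2421]
ee_rot: [0.678, 0.735, 0.0, 0.0]
ft_force: [-0.7, -1.0, 2.3]
grip_width: 0.458
```

```bash
python3 d.py 0.6564 -0.096 0.240 94.6; python3 - <<'E'
from h import *
w=cams.camera("wrist"); crop(w,200,150,240,180,3,"w13",)
E
```

```text
t 14.25 pos [ 0.6565 -0.0961  0.2421] toolx yaw 94.58 zaxis [ 0.001  0.    -1.   ] F [-0.7 -1.   2.3] g 0.458 q [-0.39  0.62  0.65  1.55 -0.41  1.11  2.01]
shift units [ 0.   -0.    0.04] turn units [ 0.01 -0.   -0.  ]
```

View pics/w13.png

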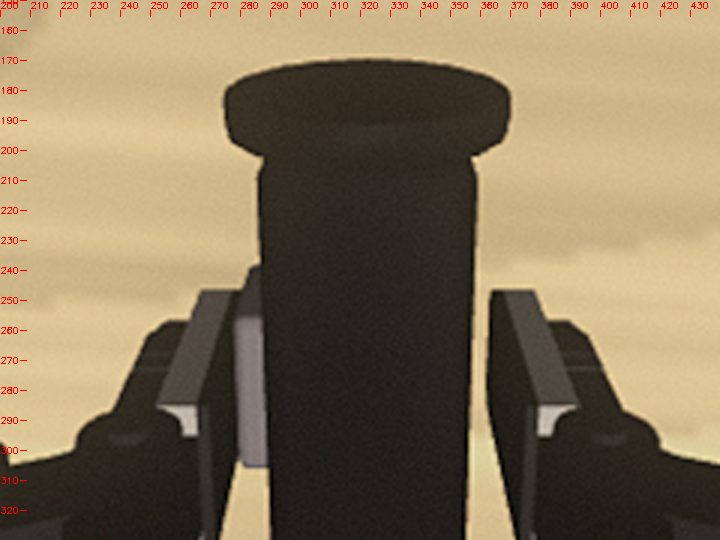

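```bash
python3 - <<'E'
from h import *
from scipy.spatial.transform import Rotation as R
w=cams.camera("wrist"); print(w["extrinsics"][:3,3])
H=lambda P:(lambda d:np.array([np.cos(.0822)*d[0]+np.sin(.0822)*d[1],-np.sin(.0822)*d[0]+np.cos(.0822)*d[1]]))(np.array(P)[:2]-[.6565,-.096])*1e3
for n,u,v,z in [("btn near-left top",277.5,256,.086),("btn far-left top",279.3,305,.086),("blockL",286.5,230,.092),("blockR",357.5,230,.092),("blockL",289,300,.092),("blockR",355.8,300,.092),("flangeL",274,185,.075),("flangeR",370,185,.075)]: print(n,H(onz(w,u,v,z)).round(1))
o=status.get_obs();m=R.from_quat(o["ee_rot"]).as_matrix()
for hw in (18,19,20):
  for s in (-1,1):
    print(hw*s,[proj(w,o["position"]+m@np.array([s*hw/1e3,yy,zz])).round(1).tolist() for yy,zz in((-.011,.173),(-.011,.167),(.011,.167))])
E
```

```text
[ 0.58208371 -0.1017413   0.21082748]
btn near-left top [-11.8 -18.8]
btn far-left top [ 12.6 -19.1]
blockL [-26.3 -13.8]
blockR [-26.3  14.5]
blockL [  5.9 -13.9]
blockR [ 6.  14.7]
flangeL [-40.5 -20.6]
flangeR [-40.5  21.3]
-18 [[283.9, 241.6], [282.4, 246.9], [284.0, 288.6]]
18 [[358.7, 241.6], [360.1, 247.0], [358.5, 288.6]]
-19 [[281.8, 241.6], [280.3, 246.9], [282.0, 288.6]]
19 [[360.7, 241.6], [362.2, 247.0], [360.5, 288.6]]
-20 [[279.8, 241.6], [278.1, 246.9], [279.9, 288.6]]
20 [[362.8, 241.6], [364.4, 247.0], [362.6, 288.6]]
```

Call:
{"api": "servo_tool", "payload": {"motion": [[[0,0,0,0,0,0],[0,0,0,0,0,0],[0,0,0,0,0,0],[0,-0.1,0,0,0,0],[0,-0.1,0,0,0,0],[0,-0.1,0,0,0,0]]], "jaw": 255, "force": 80}}

```text
clock: 14.95
position: [0.643, -0.0968, 0.2422]
ee_rot: [0.678, 0.735, 0.002, 0.003]
ft_force: [5.6, -1.7, -1.2]
grip_width: 0.457
```

```bash
python3 d.py 0.6564 -0.096 0.240 94.6; python3 - <<'E'
from h import *
w=cams.camera("wrist"); crop(w,200,150,240,180,3,"w14",)
s=cams.camera("side"); crop(s,290,150,160,110,5,"side14")
E
```

```text
t 14.95 pos [ 0.643  -0.0968  0.2422] toolx yaw 94.62 zaxis [ 0.008 -0.001 -1.   ] F [ 5.6 -1.7 -1.2] g 0.457 q [-0.4   0.59  0.66  1.6  -0.4   1.08  2.01]
shift units [-0.    0.27  0.05] turn units [0.09 0.02 0.  ]
```

View pics/w14.png

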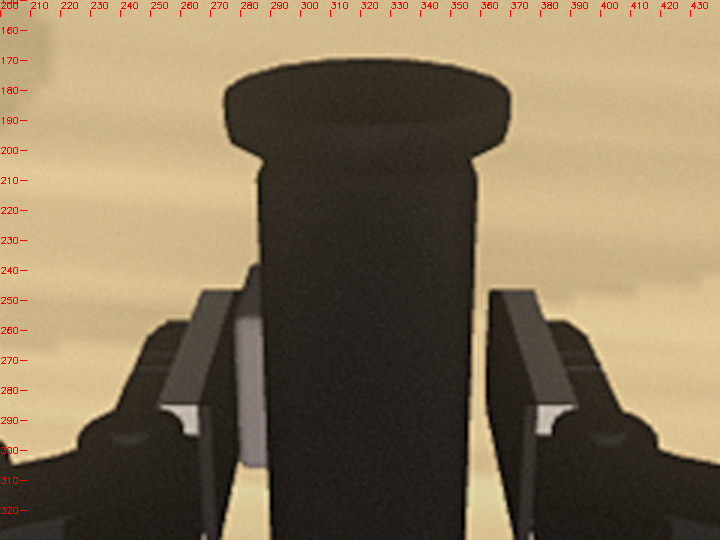

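View pics/side14.png

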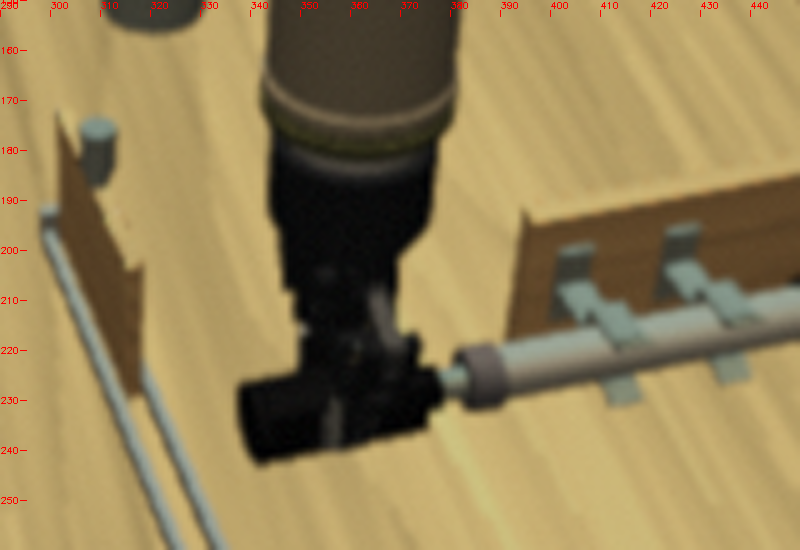

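Call:
{"api": "servo_tool", "payload": {"motion": [[[0,-0.2,0,0.05,0,0],[0,-0.2,0,0,0,0],[0,-0.2,0,0,0,0],[0,-0.2,0,0,0,0],[0,-0.2,0,0,0,0],[0,-0.2,0,0,0,0],[0,-0.2,0,0,0,0],[0,-0.2,0,0,0,0],[0,-0.2,0,0,0,0],[0,-0.2,0,0,0,0]]]}}

```text
clock: 16.05
position: [0.5455, -0.1044, 0.242]
ee_rot: [0.678, 0.735, 0.005, 0.009]
ft_force: [7.9, -2.8, -2.6]
grip_width: 0.453
```

```bash
python3 d.py 0.5169 -0.1075 0.242 94.6; python3 - <<'E'
from h import *
w=cams.camera("wrist"); crop(w,200,150,240,180,3,"w15",)
s=cams.camera("side"); crop(s,290,150,160,110,5,"side15")
E
```

```text
t 16.05 pos [ 0.5455 -0.1044  0.242 ] toolx yaw 94.62 zaxis [ 0.02  -0.004 -1.   ] F [ 7.9 -2.8 -2.6] g 0.453 q [-0.49  0.39  0.71  1.87 -0.31  0.97  2.01]
shift units [-0.02 -0.58 -0.01] turn units [0.22 0.06 0.  ]
```

View pics/w15.png

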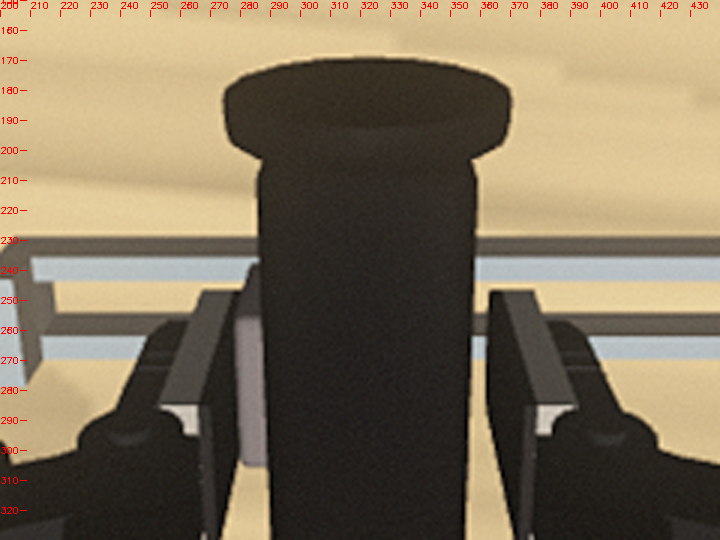

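View pics/side15.png

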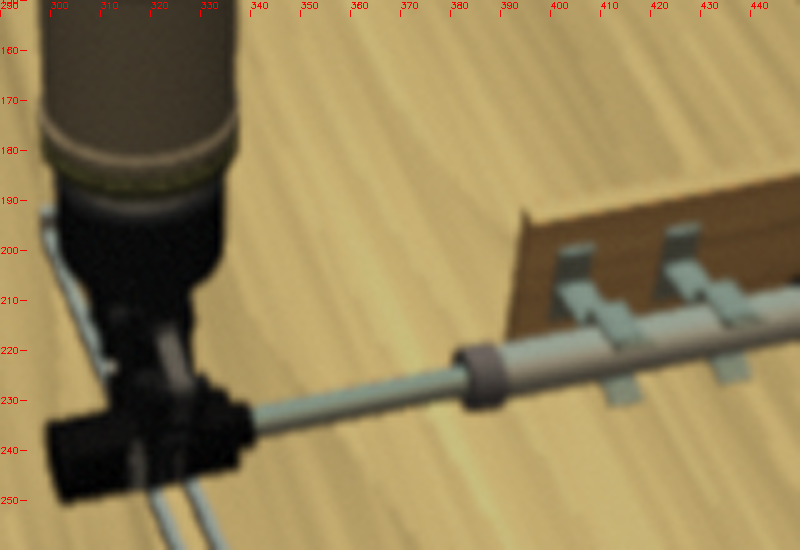

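Call:
{"api": "servo_tool", "payload": {"motion": [[[0,-0.18,0,0,0,0],[0,-0.18,0,0,0,0],[0,-0.16,0,0,0,0],[0,-0.12,0,0,0,0],[0,-0.08,0,0,0,0]]]}}

```text
clock: 16.65
position: [0.5125, -0.1068, 0.2422]
ee_rot: [0.678, 0.735, 0.007, 0.012]
ft_force: [24.9, -3.1, -23.2]
grip_width: 0.451
```

```bash
python3 d.py 0.5169 -0.1075 0.242 94.6
```

```text
t 16.65 pos [ 0.5125 -0.1068  0.2422] toolx yaw 94.66 zaxis [ 0.028 -0.005 -1.   ] F [ 24.9  -3.1 -23.2] g 0.451 q [-0.52  0.31  0.74  1.95 -0.26  0.94  1.99]
shift units [-0.02  0.09  0.01] turn units [0.31 0.09 0.01]
```

Call:
{"api": "servo_tool", "payload": {"motion": [[[0,0,0,0,0,0],[0,-0.05,0,0,0,0],[0,-0.05,0,0,0,0]]]}}

```text
clock: 16.95
position: [0.511, -0.1063, 0.2422]
ee_rot: [0.677, 0.736, 0.01, 0.016]
ft_force: [20.4, -5.0, -20.1]
grip_width: 0.449
```

```bash
python3 d.py 0.5169 -0.1075 0.242 94.6; python3 - <<'E'
from h import *
w=cams.camera("wrist"); crop(w,200,150,240,180,3,"w16",)
s=cams.camera("side"); crop(s,270,150,160,110,5,"side16"); import fit
cv2.imwrite("pics/side16f.png",s["color"][:,:,::-1])
t=cams.camera("top"); cv2.imwrite("pics/top16.png",t["color"][:,:,::-1])
o=status.get_obs(); print(o["clock"],o["position"],o["ft_force"],o["grip_width"])
E
```

```text
t 16.95 pos [ 0.511  -0.1063  0.2422] toolx yaw 94.74 zaxis [ 0.037 -0.008 -0.999] F [ 20.4  -5.  -20.1] g 0.449 q [-0.53  0.31  0.74  1.96 -0.26  0.93  1.99]
shift units [-0.03  0.11  0.01] turn units [0.42 0.12 0.03]
17.2 [ 0.51109549 -0.10631292  0.24217555] [ 18.98955835  -4.56884551 -17.17637758] 0.45538874404668106
```

View pics/w16.png

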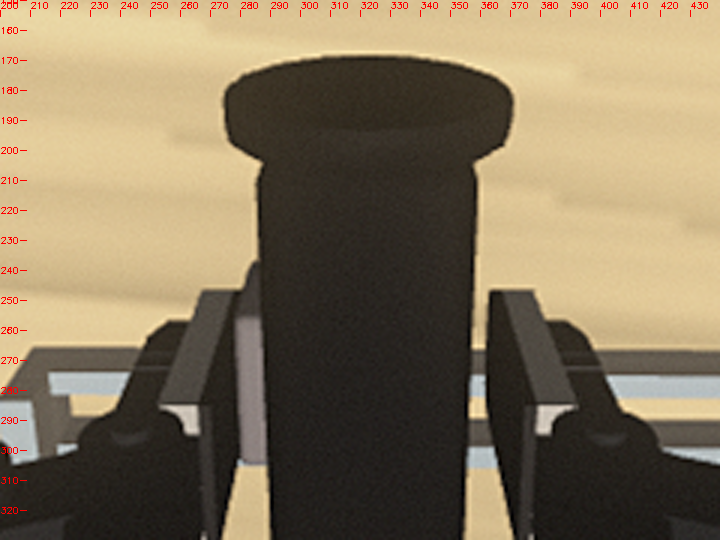

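View pics/side16.png

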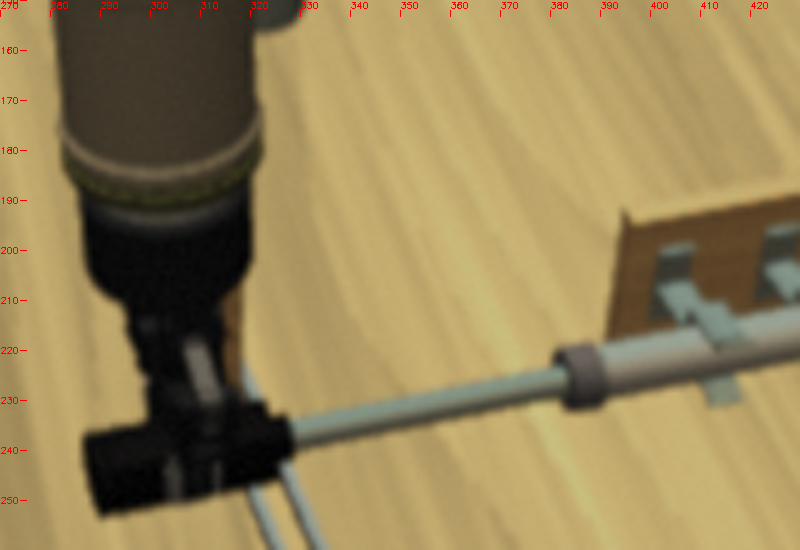

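View pics/top16.png

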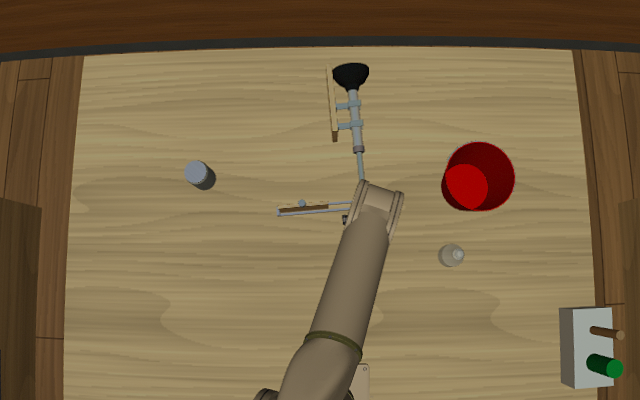

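```bash
python3 - <<'E'
from h import *
s=cams.camera("side"); import fit
p=[.6565,-.096,.0822,.17]
for h in (0,.125,.13,.135,.14,.145): print(h,proj(s,fit.W(p,(-.045-h,0,.096),0)).round(1),proj(s,fit.W(p,(.042-h,0,.075),0)).round(1))
o=status.get_obs(); print(o["clock"],o["position"],o["ft_force"],o["grip_width"],abs(o["joint_velocities"]).max())
E
```

```text
0 [344.  226.9] [377.2 226.5]
0.125 [293.  237.2] [328.6 236.4]
0.13 [290.9 237.6] [326.6 236.8]
0.135 [288.8 238. ] [324.6 237.2]
0.14 [286.7 238.4] [322.6 237.6]
0.145 [284.6 238.9] [320.6 238. ]
17.35 [ 0.51109651 -0.10632213  0.24216677] [ 18.09984568  -3.52665832 -17.62585837] 0.4538412861231936 0.0015515678367939104
```

```bash
python3 - <<'E'
from workcell import status, order
print(order.hand_in()); o=status.get_obs(); print(o["clock"],o["position"],o["ft_force"],o["grip_width"])
E
```

```text
the job is handed in; nothing more can be done
None
the job is handed in; nothing more can be done
```

I slid the guard open until it hit its end stop. I then pinched the grip and button from above and pulled the handle straight out to its second stop. I handed the job in at about 17 s, still holding it there with an 80 N grip.

**Last checks, just before handing in:**
- **Handle:** The arm's travel, corrected for its tilt, puts it about 140 mm out. The side picture gives about 137 mm. The pull force rose to about 25 N at the end, far above the spring's, and settled near 18 N with the arm still.
- **Guard:** It is open about 170 mm. The knob was at the predicted place in the wrist view, and the top view shows the guard at the far end of its track.
- **Bucket, cruet and tin:** All three are where they were at the start in the top view.

**What disagreed:**
- **Button not fully in:** The jaws stalled at about 39 mm instead of the expected 32 mm, at every height and force I tried. In the pictures the button was about 7.5 mm in and the right-hand pad showed a small gap to the grip. I could not explain the stall. The handle was unlocked anyway and moved without slipping in the fingers.
- **Unexplained vertical force:** The wrist also read about 17 to 20 N vertically at the stop, along with a 2° tool tilt. I put this down to pulling against the stop.
- **Squeeze step not confirmed:** I could not measure the force of the fingers on the grip directly, so the squeeze step is inferred from the firm hold and the unlocked handle.

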